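# Find out whether the drying-box cover is caught, free it and hold it open

### The job

A workmate needs to get at the painted shells in the grey drying box. First tug the cover upward by its bar handle, with the slide catch still as you found it, to learn whether it is caught; if it is, slide the catch to the other end of its travel to free it. Then raise the cover by its handle to about 60 degrees (between 45 and 75) and finish still holding it there, leaving the jars, tools and other things around the box where they are.

Things in the scene. Friction and masses are not known exactly. Their poses are not given: they have to be found in the camera images.
- box: Grey sheet-steel drying box fixed to the table, 170 mm deep (its x) by 270 mm wide (its y) by 80 mm high; origin at the centre of its underside. Its front, with the handle, faces its own -x (roughly the robot). Position and yaw vary.
- cover (a joint): Cover hinge angle in rad: 0 = shut, grows as the front edge of the cover rises; stop at 1.4 rad (80 degrees). The cover, 0.35 to 0.7 kg, is not held by any spring or stay and falls shut when let go. If it is caught, the handle rises only about 6 mm (0.03 rad) and then stops hard; a pull of 15 to 20 N is plenty to tell, and no pull will open it. If it is free it goes on rising with 2 to 4 N at the handle.
- cover_hinge (a point): Point on the cover's hinge line (along the box's y), in the middle of the far edge of the cover: 80 mm from the box origin toward its +x and 80 mm above its underside. Turns with the cover.
- cover_handle (a point): Middle of the cover's handle: a round steel bar 10 mm thick and 100 mm long, parallel to the box's y, 40 mm in front of the front edge of the cover (two legs join it there, one at each end), free space all round. 209 mm from the hinge line toward the box's -x and 82.5 mm above the table when shut. Turns with the cover.
- catch (a joint): Position of the slide catch on the cover, m: travel 0 to 0.032, growing toward the box's +y. It starts within 3 mm of the 0 end and stays where it is left; it takes about 2 N to slide. At one end of its travel it holds the cover, at the other it frees it; which end does which differs from time to time and cannot be seen from outside. Slide it only with the cover shut.
- catch_knob (a point): Centre of the upright steel knob of the slide catch: 16 mm (box x) by 14 mm (box y), standing 32 mm above its track plate on the cover, 135 mm from the hinge line toward the box's front; this point is 14 mm below the knob's top and 21 mm above the cover's upper surface (106 mm above the table when shut). Moves with the catch and the cover.
- jar: Bystander: glass jar, 60 mm across, 75 mm high, origin under its centre.
- can: Bystander: bare metal can, 66 mm across, 90 mm high, origin under its centre.
- cup: Bystander: white plastic cup behind the box, 70 mm across, 70 mm high, origin under its centre.
- tape: Bystander: cardboard ring (tape core), 76 mm across, 22 mm high, origin under its centre.
- brush: Bystander: paint brush lying on the table under the handle, about 20 mm high, origin under it.
- shell: Bystander: plain white domed shell, 72 mm across, 32 mm high, origin under its centre.
- bottle: Bystander: white plastic bottle behind the box, 48 mm across, 120 mm high, origin under its centre.

How it is judged:
By the outcome, as a careful person would: the job done as asked, in the order asked, and still so for the second after the job is handed in, while the arm keeps its last pose, push and grip.
It also fails if it takes over 51 s, if anything falls off the work surface, if the arm or the gripper's body presses on something with over 40 N, if the wrist force passes 120 N, or if a joint passes its speed limit or range.

### The arm

A 6-joint arm with a two-finger parallel gripper is mounted at the origin on the work surface. World frame = base frame: x ahead of the robot, y to its left, z up, the work surface at z = 0. Lengths are in mm, angles in rad, forces in N, time in s.
With the tool pointing down it reaches from about 350 to 975 mm from the base axis. Payload 7.1 kg.
Tool frame: the origin (TCP) lies at the centre of the arm's flange, where the gripper is bolted on; the fingertips stand 182 mm ahead of it and the grasp point (between the pads) lies 163 mm ahead of it; x points along the fingers, y is the direction in which the jaws open and shut, and the axes are right-handed (so a half turn about x gives the same grasp; the last joint's range is limited). The gripper opens to 88 mm and grips with 3 to 60 N. Pads are 20 mm wide; open, the fingers measure 115 mm over their backs; the gripper's body (75 mm by 178 mm) begins 61 mm behind the grasp point.
Start: joints at [1.263, 0.423, 1.63, -0, 1.089, -0.019], TCP at [177.97, 599.11, 404.675] pointing down, gripper open.
Joint ranges: [-3, 3], [-0.9, 2.11], [0.09, 2.58], [-1.31, 4.45], [0.11, 2.69], [-2.54, 2.54]. Speed limits (rad/s): [2.39, 2.39, 3.01, 3.14, 3.14, 3.14].

### API

Orientations are given as a rotation vector (axis times angle).
In Python, from workcell import readout, viewer, workorder, models gives the robot as it stands. The module is installed in compiled form; this text tells all that it offers.
- The arm moves only by the tool apply_moves, never from a script. Its argument "commands" is a list that holds one entry, the list of rows, each a list of 4 numbers: the shift along the world's x, y, z in m, then the turn about the world's z in rad. A call has 1 to 8 rows; each row is the pose to reach, as a shift and turn from the pose commanded when the call began; what a row does not reach only later rows make up. A row lasts 1/8 s, in which the tool goes at most 62.5 mm and 10.7 degrees, less where a joint would pass 70% of its speed; a pose out of reach is approached as far as the arm can. A call with a gripper value outside its range is refused whole. "gripper" is the finger opening in m, from 0 to 0.0878, set as the call begins (left out, the last holds). The fingers move at their own pace and stop on an object; the grip force is fixed at half the most. Time passes only in rows, so rows that repeat a pose let the fingers close. It gives the time, the measured TCP pose, the force and the opening at its end, in the units of the state.
- readout.get_obs(): the state, without advancing time (a new reading comes with each control period).
- viewer.get_image(name): name is "scene" or "top"; returns a dict with "color" (400x640x3 uint8, red, green, blue), "vertical_fov" (degrees; the focal length in pixels is half the picture's height over the tangent of half this angle, whatever the lens; pixels are square), "cx", "cy" (the principal point, pixels), "rvec" (rotation vector, rad) and "tvec" (3), from world to camera coordinates, as OpenCV has them. Camera axes: x right, y down, z forward; pixel columns grow to the right and rows downward; lengths in mm; the calibration is good to about 2 mm. A picture is of the moment at which its call begins. There is no depth.
- workorder.close_job(): hands the job in, once; it reports no verdict.
Trained networks look in the newest picture that a camera, given by its name, has taken for a name from the list of things; names that differ only in an ending like _2 or _b are one class to them, and where a whole thing is asked for, a point or a joint stands for the part that bears it (a point fixed in the world has none). Each returns a list of dicts, best first, with "conf" (0 to 1); they miss things now and then, are a little off and sometimes report something else, mostly with a low value. They report only what shows in the picture. A call takes as long as a camera call.
- models.search_frame(camera, label): "position" ([x, y, z] in mm, in world coordinates, good to about 4 mm: the middle of the surface that is visible of it).
- models.place_of(camera, label): "position" ([x, y, z] in mm, in world coordinates, good to about 4 mm: a listed point, or the origin of a listed thing).
The state is a dict: "t": time; "qpos": joint angles; "qvel": joint speeds; "joint_torque": joint torques, N m; "ee_pos": TCP position; "orientation": TCP orientation; "ft_force": force on the tool from outside, world axes, zero at the start; "moment": the same for the moment, N m; "width": finger opening in mm.
Only numpy, scipy, OpenCV 4.12 (cv2) and the standard library are available. Lean on these libraries where they do the work, as an engineer would, in place of code of your own. Each camera call takes 0.05 s, during which the arm holds its last target.

## Working session

There is one attempt and no reset: what is moved stays moved. The work goes in short steps, Python scripts to look and compute and a tool call to move; the robot and the scene stay as the last step left them, time stands still between calls to the robot, and variables do not carry over. Pictures are saved under pics/ and viewed, and the job is handed in when it is done.

Besides the shell and the picture viewer there is one more tool, called after "Emit:" in YAML: its name, and indented under it one key for each argument. apply_moves: Moves the arm, as the interface text tells. Its arguments: {"type":"object","properties":{"commands":{"type":"array","items":{"type":"array","items":{"type":"array","items":{"type":"number"}}}},"gripper":{"type":"number"}},"required":["commands"]}

```bash
mkdir -p pics; ls; python3 - <<'E'
from workcell import readout, viewer, workorder, models
import cv2
for c in ("scene","top"):
    im=viewer.get_image(c); cv2.imwrite(f"pics/{c}0.png",im["color"][:,:,::-1])
    print(c,im["vertical_fov"],im["cx"],im["cy"],im["rvec"],im["tvec"])
    for l in ("box","cover_hinge","cover_handle","catch_knob"):
        print(l,[( [round(float(v)) for v in d["position"]],round(d["conf"],2)) for d in models.place_of(c,l)[:2]])
o=readout.get_obs();print(o)
E
```

```text
pics
scene 45.83487952420384 321.35258605924236 200.34947711096726 [ 1.24436514  2.24342487 -0.9985702 ] [ 308.01789836 -282.12340378 1555.77804586]
box [([601, 31, -2], 0.85)]
cover_hinge [([682, 11, 81], 0.7)]
cover_handle [([475, 64, 79], 0.82)]
catch_knob [([561, 80, 108], 0.51)]
top 43.105989558619314 305.0954404497582 199.62226567253094 [ 2.19260605 -2.19187208  0.09482996] [  24.40273002  629.17212424 1167.77246784]
box [([602, 23, -3], 0.66)]
cover_hinge [([678, 12, 82], 0.65)]
cover_handle [([476, 59, 86], 0.58), ([602, 22, -1], 0.44)]
catch_knob [([558, 86, 105], 0.63), ([478, 60, 87], 0.29)]
{'t': 0.5, 'qpos': array([ 1.26300335e+00,  4.23129344e-01,  1.62992861e+00, -1.79360617e-05,
        1.08858798e+00, -1.90074074e-02]), 'qvel': array([ 4.62492608e-05, -3.40622968e-04,  7.94309585e-04,  1.03485606e-03,
        3.11054675e-04,  2.64567732e-05]), 'joint_torque': array([ 7.91924558e-04, -5.44143999e+01, -2.73813450e+01,  6.44217362e-02,
        1.76802155e-02, -4.01386683e-05]), 'ee_pos': array([177.96753131, 599.10280487, 404.6454623 ]), 'orientation': array([ 0.22661906,  1.55887871, -0.22670595]), 'ft_force': array([ 0.85734285, -0.28124177,  0.36113615]), 'moment': array([-0.00095691, -0.00087138, -0.01895433]), 'width': 87.74411439067606}
```

View pics/scene0.png

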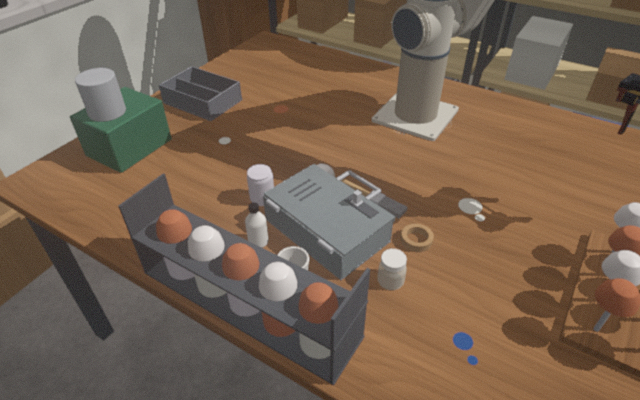

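View pics/top0.png

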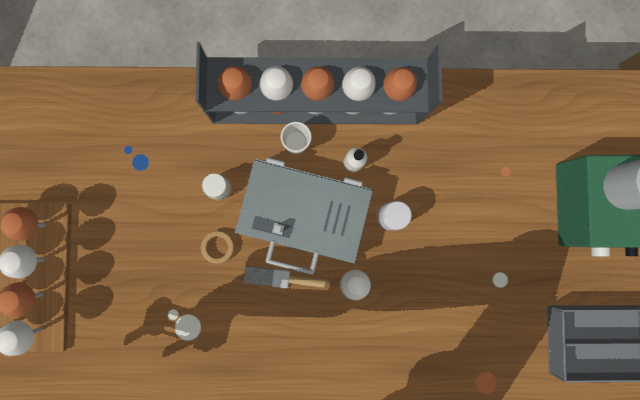

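The box is near (600, 25), yawed about -0.23, with its handle toward the robot. The top view shows the brush under the handle and the can or jar to its right. I'll refine the pose from pixels next.

```bash
cat > h.py <<'E'
import numpy as np, cv2
from workcell import readout, viewer, models
def cam(c):
    im=viewer.get_image(c); f=200/np.tan(np.radians(im["vertical_fov"])/2)
    K=np.array([[f,0,im["cx"]],[0,f,im["cy"]],[0,0,1.]]); return im["color"],K,np.array(im["rvec"],float),np.array(im["tvec"],float)
def proj(P,K,r,t): return cv2.projectPoints(np.array(P,float).reshape(-1,1,3),r,t,K,None)[0][:,0]
def back(uv,z,K,r,t):
    R=cv2.Rodrigues(r)[0]; d=R.T@np.linalg.inv(K)@np.array([uv[0],uv[1],1.]); o=-R.T@t
    return o+d*(z-o[2])/d[2]
E
python3 - <<'E'
from h import *
from scipy.spatial.transform import Rotation as Ro
im,K,r,t=cam("top")
c=im[140:310,190:410,::-1]; cv2.imwrite("pics/topz.png",cv2.resize(c,None,fx=3.6,fy=3.5,interpolation=cv2.INTER_CUBIC))
for uv,z in (((267,264),82),((313,271),82),((257,160),85),((371,187),85),((357,262),85),((236,232),85)): print(uv,back(uv,z,K,r,t).round(1))
print(Ro.from_rotvec(readout.get_obs()["orientation"]).as_matrix().round(3))
im,K,r,t=cam("scene")
c=im[140:290,240:430,::-1]; cv2.imwrite("pics/scz.png",cv2.resize(c,None,fx=4,fy=4,interpolation=cv2.INTER_CUBIC))
E
```

```text
(267, 264) [482.2 109.7  82. ]
(313, 271) [466.7   8.1  82. ]
(257, 160) [713.4 133.1  85. ]
(371, 187) [ 653.1 -121.7   85. ]
(357, 262) [486.6 -89.1  85. ]
(236, 232) [552.8 178.4  85. ]
[[ 0.     0.285  0.959]
 [ 0.     0.959 -0.285]
 [-1.     0.     0.   ]]
```

View pics/topz.png

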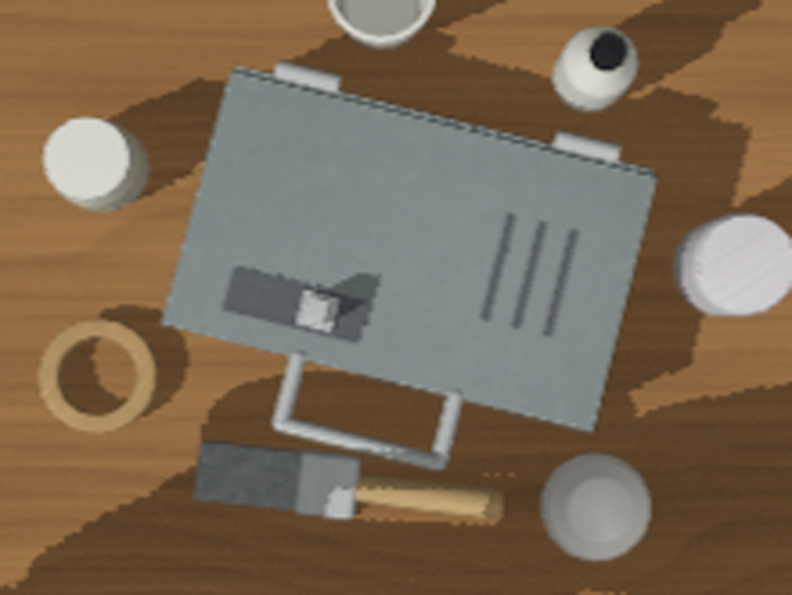

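View pics/scz.png

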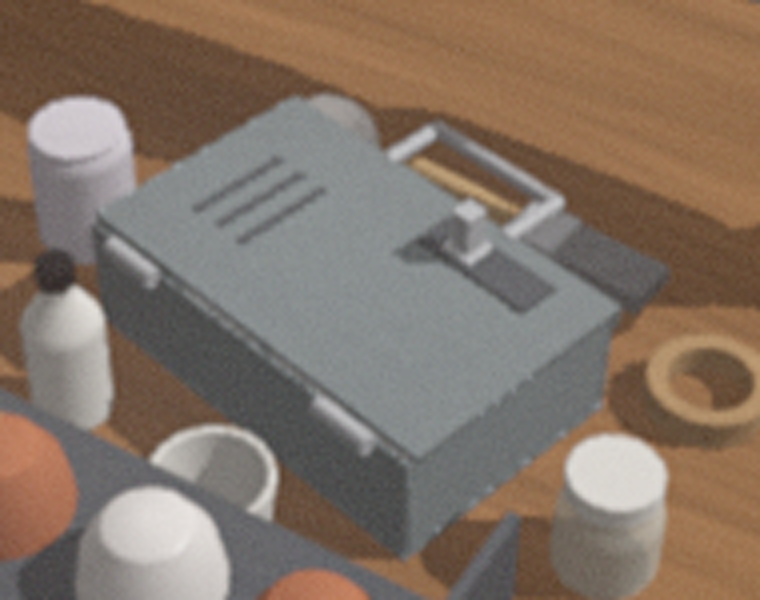

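```bash
cat > fit.py <<'E'
from h import *
from scipy.optimize import least_squares
im,K,r,t=cam("top")
# box-frame points; cover corners y = +-w
uv=np.array([[235,67],[655,173],[593,430],[163,322],[281,425],[442,462]])/[3.6,3.5]+[190,140]-0.4
def pts(p):
    x,y,a,w=p; c,s=np.cos(a),np.sin(a)
    B=np.array([[80,w,85],[80,-w,85],[-89,-w,85],[-89,w,85],[-129,46,82.5],[-129,-46,82.5]])
    return np.c_[x+c*B[:,0]-s*B[:,1],y+s*B[:,0]+c*B[:,1],B[:,2]]
s=least_squares(lambda p:(proj(pts(p),K,r,t)-uv).ravel(),[600,25,-.235,135],x_scale=[10,10,.1,5])
print(s.x,s.fun.reshape(-1,2).round(1))
x,y,a,w=s.x;c,sn=np.cos(a),np.sin(a)
# knob y from top picture
k=back(np.array([317,300])/[3.6,3.5]+[190,140]-.4,120,K,r,t); print("knob top",k, "box",c*(k[0]-x)+sn*(k[1]-y), -sn*(k[0]-x)+c*(k[1]-y))
for cm in("top","scene"):
  for l in("cover_handle","cover_hinge","catch_knob"):
    for d in models.place_of(cm,l)[:1]:
      q=d["position"]; print(cm,l,[round(c*(q[0]-x)+sn*(q[1]-y),1), round(-sn*(q[0]-x)+c*(q[1]-y),1)],d["conf"])
def b(u,v):return [round(x+c*u-sn*v,1),round(y+sn*u+c*v,1)]
print("handle",b(-129,0),"hinge",b(80,0),"knob line",b(-55,0))
E
python3 fit.py
```

```text
[ 6.04252180e+02  2.70207877e+01 -2.49702298e-01  1.35516309e+02] [[-0.3  0.4]
 [ 0.5  0.1]
 [-0.4  0.5]
 [ 0.2  1. ]
 [ 2.2 -0.8]
 [-2.2 -1.1]]
knob top [566.81393172  85.02355969 120.        ] box -50.6105234953272 46.95230443603954
top cover_handle [np.float64(-131.5), np.float64(-3.3)] 0.91
top cover_hinge [np.float64(79.9), np.float64(1.8)] 0.88
top catch_knob [np.float64(-58.2), np.float64(47.5)] 0.4
scene cover_handle [np.float64(-131.4), np.float64(2.7)] 0.78
scene cover_hinge [np.float64(76.5), np.float64(4.7)] 0.89
scene catch_knob [np.float64(-54.8), np.float64(42.2)] 0.41
handle [np.float64(479.3), np.float64(58.9)] hinge [np.float64(681.8), np.float64(7.3)] knob line [np.float64(551.0), np.float64(40.6)]
```

Emit:
apply_moves:
  commands:
    - [[0.05,-0.09,0,-0.18],[0.09,-0.16,0,-0.36],[0.12,-0.21,0,-0.54],[0.15,-0.265,0,-0.72],[0.18,-0.32,0,-0.9],[0.21,-0.375,0,-1.08],[0.24,-0.43,0,-1.26],[0.27,-0.485,0,-1.44]]
  gripper: 0.05

```text
t: 1.95
ee_pos: [422.3, 160.6, 405.1]
orientation: [1.33, 1.127, -1.328]
ft_force: [0.3, 0.8, -0.3]
width: 49.8
```

Emit:
apply_moves:
  commands:
    - [[0.03,-0.055,0,-0.092],[0.03,-0.055,-0.04,-0.092],[0.03,-0.055,-0.075,-0.092],[0.03,-0.055,-0.075,-0.092]]

```text
t: 2.45
ee_pos: [450.8, 107.0, 327.9]
orientation: [1.388, 1.082, -1.396]
ft_force: [0.7, -0.6, -0.2]
width: 50.0
```

```bash
python3 - <<'E'
from h import *
from scipy.spatial.transform import Rotation as Ro
o=readout.get_obs();print(o["t"],o["ee_pos"],o["ft_force"],o["width"],o["qpos"]);print(Ro.from_rotvec(o["orientation"]).as_matrix().round(3))
im,K,r,t=cam("top");cv2.imwrite("pics/t1.png",im[:,:,::-1])
im,K,r,t=cam("scene");cv2.imwrite("pics/s1.png",cv2.resize(im[100:300,220:460,::-1],None,fx=3,fy=3))
E
```

```text
2.45 [450.75807017 107.00344474 327.94510942] [ 0.68032193 -0.61268259 -0.1807715 ] 49.96896653101079 [ 2.07383857e-01  3.06957660e-01  2.03519163e+00 -7.03772116e-06
  8.04509742e-01  4.58032563e-01]
[[-0.005  0.969 -0.248]
 [-0.001 -0.248 -0.969]
 [-1.    -0.005  0.002]]
```

View pics/s1.png

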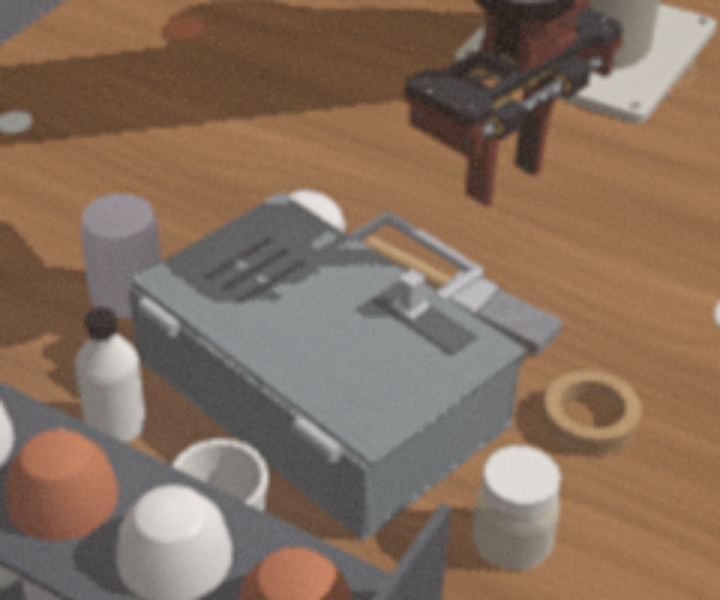

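Emit:
apply_moves:
  commands:
    - [[0.028,-0.048,0,0],[0.028,-0.048,0,0],[0.028,-0.048,0,0]]
  gripper: 0.032

```text
t: 2.92
ee_pos: [479.6, 59.8, 330.8]
orientation: [1.392, 1.079, -1.39]
ft_force: [-0.5, 0.0, 0.7]
width: 31.8
```

```bash
python3 - <<'E'
from h import *
o=readout.get_obs();print(o["t"],o["ee_pos"],o["ft_force"],o["width"])
im,K,r,t=cam("top");cv2.imwrite("pics/t2.png",cv2.resize(im[140:310,190:410,::-1],None,fx=3.5,fy=3.5))
im,K,r,t=cam("scene");cv2.imwrite("pics/s2.png",cv2.resize(im[100:300,220:460,::-1],None,fx=3,fy=3))
E
```

```text
2.925 [479.62010805  59.78209503 330.78693921] [-0.4527708   0.04710563  0.67102706] 31.847743032570403
```

View pics/s2.png

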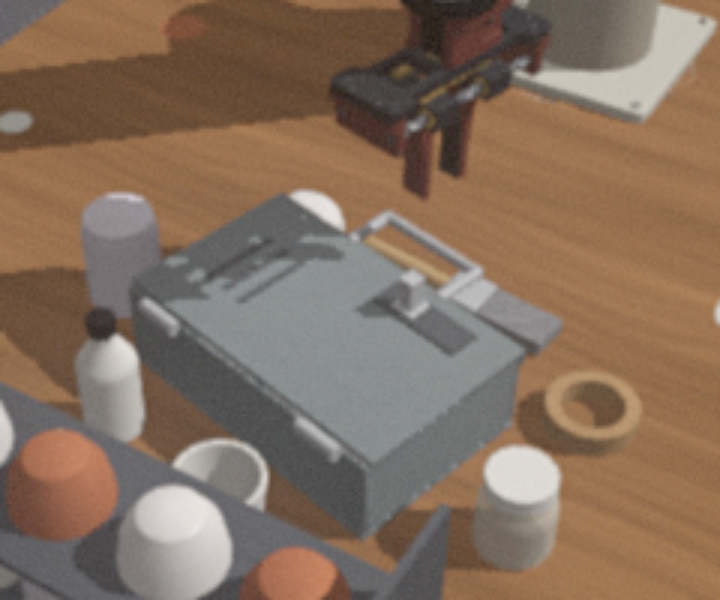

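Emit:
apply_moves:
  commands:
    - [[-0.001,0,-0.04,0],[-0.001,0,-0.06,0],[-0.001,0,-0.072,0],[-0.001,0,-0.083,0],[-0.001,0,-0.083,0]]

```text
t: 3.65
ee_pos: [478.4, 59.7, 246.4]
orientation: [1.39, 1.081, -1.391]
ft_force: [-0.0, -0.5, 0.4]
width: 31.8
```

```bash
python3 - <<'E'
from h import *
o=readout.get_obs();print(o["t"],o["ee_pos"],o["ft_force"],o["width"])
im,K,r,t=cam("scene");cv2.imwrite("pics/s3.png",cv2.resize(im[130:250,300:440,::-1],None,fx=5,fy=5))
E
```

```text
3.65 [478.41022671  59.69266023 246.35211527] [-0.04222589 -0.4910031   0.4231879 ] 31.76186096242684
```

View pics/s3.png

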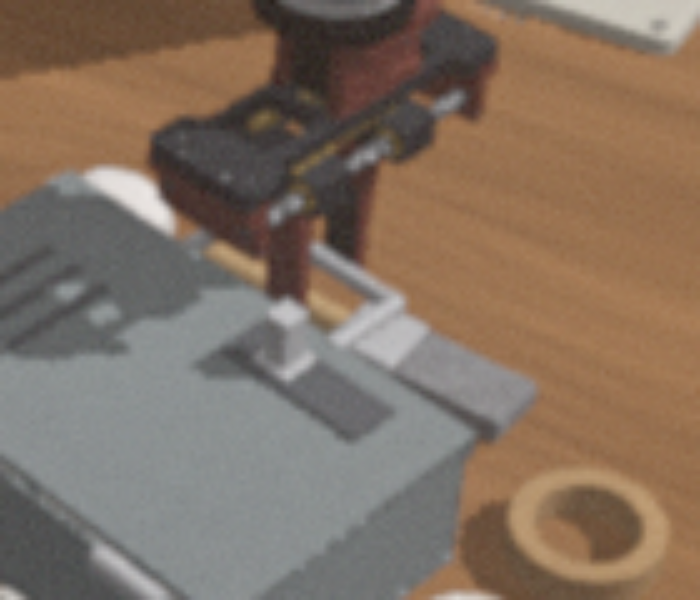

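The fingers straddle the bar and no contact force shows, so I'll close on it.

Emit:
apply_moves:
  commands:
    - [[0,0,0,0],[0,0,0,0],[0,0,0,0],[0,0,0,0]]
  gripper: 0

```text
t: 4.2
ee_pos: [477.4, 59.7, 246.9]
orientation: [1.39, 1.083, -1.394]
ft_force: [-5.9, 3.3, 6.5]
width: 9.1
```

Emit:
apply_moves:
  commands:
    - [[0,0,0.002,0],[0,0,0.004,0],[0,0,0.006,0],[0,0,0.006,0]]

```text
t: 4.7
ee_pos: [477.5, 59.7, 252.4]
orientation: [1.39, 1.082, -1.394]
ft_force: [-3.5, 5.2, -2.3]
width: 8.9
```

Emit:
apply_moves:
  commands:
    - [[0,0,0.001,0],[0,0,0.002,0],[0,0,0.003,0],[0,0,0.003,0]]

```text
t: 5.2
ee_pos: [477.6, 59.6, 255.3]
orientation: [1.39, 1.082, -1.394]
ft_force: [-3.0, 4.4, -3.1]
width: 9.3
```

Emit:
apply_moves:
  commands:
    - [[0,0,0.002,0],[0,0,0.004,0],[0,0,0.006,0],[0,0,0.006,0]]

```text
t: 5.7
ee_pos: [477.8, 59.5, 261.6]
orientation: [1.39, 1.082, -1.393]
ft_force: [-4.4, 2.9, -2.7]
width: 8.9
```

```bash
python3 - <<'E'
from h import *
o=readout.get_obs();print(o["t"],o["ee_pos"],o["ft_force"],o["width"])
im,K,r,t=cam("scene");cv2.imwrite("pics/s4.png",cv2.resize(im[130:250,300:440,::-1],None,fx=5,fy=5))
E
```

```text
5.7 [477.7945634   59.54410299 261.55654576] [-4.37478049  2.89966802 -2.6540923 ] 8.865955299820362
```

View pics/s4.png

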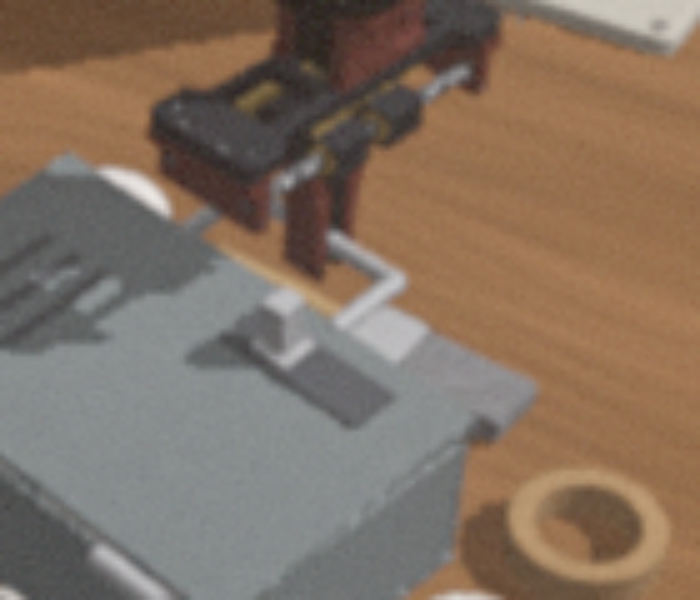

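The cover is free: the handle has risen 15 mm at about 3 N, so the catch stays as it is. I'll lift along the arc.

Emit:
apply_moves:
  commands:
    - [[0.002,0,0.011,0],[0.0045,-0.001,0.0265,0],[0.008,-0.002,0.0415,0],[0.013,-0.0035,0.0565,0],[0.019,-0.005,0.071,0],[0.026,-0.0065,0.085,0],[0.026,-0.0065,0.085,0]]

```text
t: 6.62
ee_pos: [502.9, 53.1, 347.6]
orientation: [1.389, 1.084, -1.396]
ft_force: [-12.6, 6.0, 3.4]
width: 9.1
```

```bash
python3 - <<'E'
from h import *
o=readout.get_obs();print(o["t"],o["ee_pos"],o["ft_force"],o["moment"],o["width"])
im,K,r,t=cam("scene");cv2.imwrite("pics/s5.png",cv2.resize(im[80:280,220:460,::-1],None,fx=3,fy=3))
E
```

```text
6.625 [502.89752765  53.14850112 347.62808291] [-12.56626552   5.9852391    3.36080855] [ 0.90199506  2.21042774 -0.08974045] 9.070422280263875
```

View pics/s5.png

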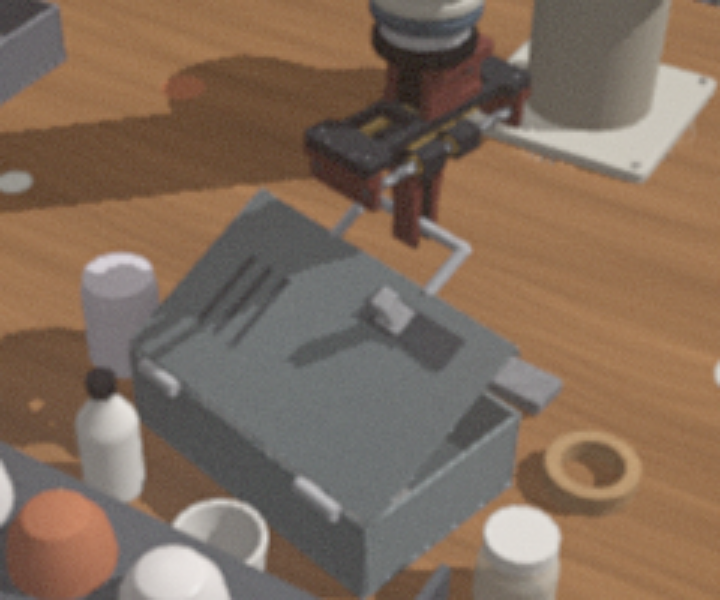

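Emit:
apply_moves:
  commands:
    - [[0.0095,-0.0025,0.0175,0],[0.0215,-0.0055,0.034,0],[0.0355,-0.009,0.049,0],[0.051,-0.013,0.063,0],[0.0645,-0.0165,0.0725,0],[0.076,-0.0195,0.08,0],[0.076,-0.0195,0.08,0],[0.076,-0.0195,0.08,0]]

```text
t: 7.68
ee_pos: [580.1, 33.3, 429.9]
orientation: [1.391, 1.08, -1.391]
ft_force: [-11.4, 1.2, 16.9]
width: 8.9
```

```bash
python3 - <<'E'
from h import *
o=readout.get_obs();print(o["t"],o["ee_pos"],o["ft_force"],o["moment"],o["width"])
im,K,r,t=cam("scene");cv2.imwrite("pics/s6.png",cv2.resize(im[60:290,220:460,::-1],None,fx=2.6,fy=2.6))
for c in("scene","top"):
    cam(c)
    H=models.place_of(c,"cover_handle")[:1];G=models.place_of(c,"cover_hinge")[:1];print(c,H,G)
g=o["ee_pos"]-[0,0,163]; e=np.array([.969,-.2474]); d=e@(np.array([681.8,7.3])-g[:2]); h=g[2]-80
print("grasp",g,"angle deg",np.degrees(np.arctan2(h,d)),np.hypot(h,d))
E
```

```text
7.675 [580.14049432  33.26650421 429.94861469] [-11.418405     1.1860371   16.89143726] [ 0.16644963  2.13572245 -0.06333024] 8.938287109400717
scene [{'position': [579.4, 34.0, 259.9], 'conf': 0.66}] [{'position': [679.2, 8.1, 81.1], 'conf': 0.89}]
top [] []
grasp [580.14049432  33.26650421 266.94861469] angle deg 60.69498802420432 214.38410786625306
```

View pics/s6.png

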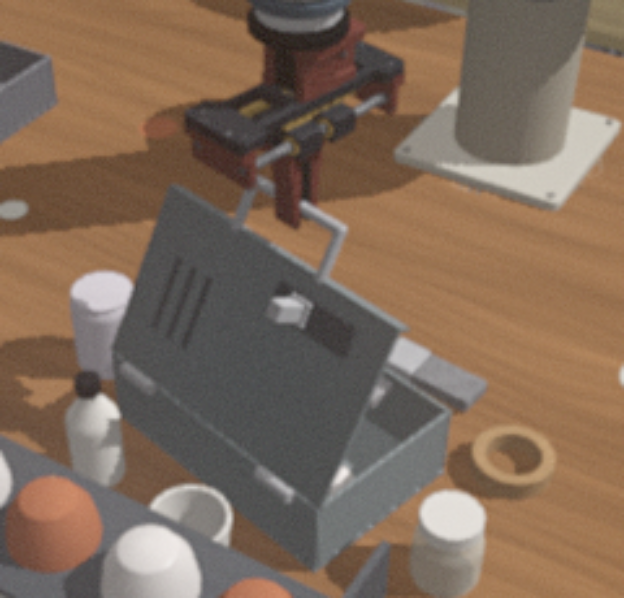

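Emit:
apply_moves:
  commands:
    - [[-0.0005,0,0.001,0],[-0.001,0,0.002,0],[-0.001,0,0.002,0],[-0.001,0,0.002,0]]

```text
t: 8.52
ee_pos: [579.4, 33.4, 429.6]
orientation: [1.391, 1.08, -1.391]
ft_force: [-5.6, 1.3, 7.5]
width: 9.1
```

Emit:
apply_moves:
  commands:
    - [[-0.0005,0,0.001,0],[-0.0005,0,0.001,0],[-0.0005,0,0.001,0],[-0.0005,0,0.001,0]]

```text
t: 9.02
ee_pos: [579.2, 33.5, 429.5]
orientation: [1.391, 1.08, -1.391]
ft_force: [-0.3, 1.5, -2.1]
width: 9.2
```

```bash
python3 - <<'E'
from h import *
o=readout.get_obs();print(o["t"],o["ee_pos"],o["ft_force"],o["width"])
im,K,r,t=cam("top");cv2.imwrite("pics/t7.png",im[:,:,::-1])
cam("scene");print(models.place_of("scene","cover_handle")[:1])
E
```

```text
9.025 [579.16814482  33.51187793 429.51280395] [-0.32431539  1.5443923  -2.11364091] 9.212193589322418
[{'position': [579.8, 34.4, 260.2], 'conf': 0.81}]
```

View pics/t7.png

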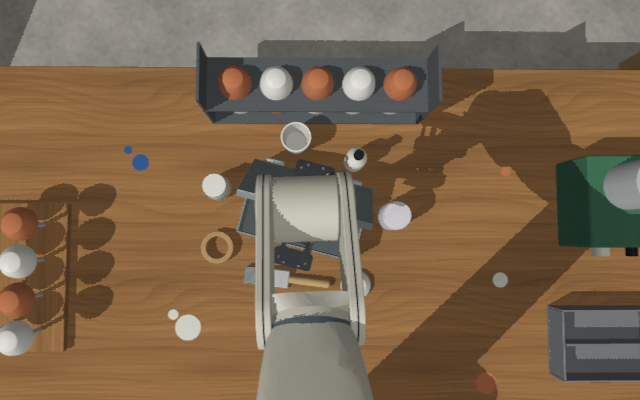

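Everything around the box is where it was, the forces have settled, and the cover is held at about 60°. Handing in.

```bash
python3 -c "
from workcell import workorder
print(workorder.close_job())"
```

```text
the job is handed in; nothing more can be done
None
```

The cover is raised to about 60° and the gripper is still holding it by the handle; I handed the job in at about 9 s.

- **Tug:** I gripped the bar handle and pulled upward without touching the catch. The handle rose 15 mm with only about 3 N and no stop, so the cover was not caught. I left the catch where it was.
- **Lift:** I raised the cover along its arc. The largest force I read was about 20 N, from a slight position mismatch at the top, and I eased that off before handing in.
- **Last checks:**
  - The angle from the arm's pose was about 60.7°, measured just before a last adjustment of about 1 mm. The network's handle position (580, 34, 260 mm) gives about the same.
  - The force at the wrist was about 2 N, and the fingers were 9.2 mm apart on the 10 mm bar.
- **Things around the box:** In the last top picture the jar, cup, bottle, tape, brush and shell looked unmoved. The arm hid most of the can or jar near the front right of the box. The top camera's network found neither the handle nor the hinge because the arm hid them, so the angle was checked with the scene camera only.

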